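Pack the road kit into the weatherproof locker and latch its hatch tight

TASK

Pack the road-kit things that are out on the bench (the small red carton, the roll of black tape, the round grease tin, the spark plug and the grey feeler gauge, whichever of them are there) into the open grey locker. Then swing its hatch down, press it fully home against the rubber gasket before turning anything, and turn the T-handle clockwise as far as it goes so that the latch draws the hatch tight and holds it. Leave the other things on the bench where they are.

Things in the scene. Friction and masses are not known exactly. Their poses are not given: they have to be found in the camera images.
- locker: Grey sheet-metal locker, open-topped box screwed to the bench. Origin: centre of its underside. x along its 260 mm length (along the hinge), y across its 200 mm width; walls 8 mm thick, 75 mm high; inside 244 x 184 mm, floor 8 mm thick. Hinge on its +y side, latch on -y. A steel strike sticks 23 mm in from the middle of the -y wall, x = -18 to +34 mm, 56 to 74 mm up.
- hatch (a joint): Angle of the aluminium hatch (rad): 0 = fully down on the gasket, 1.57 = upright on the +y side. It stays where it is left; 3 to 6 N at the free edge move it. It meets the rubber gasket (6.6 mm proud of the rim) at 0.035; then about 16 N at point hatch_press push it down to 0. Let go unlatched, it springs back to about 0.02; the latch catches it below about 0.03.
- hatch_hinge (a point): Middle of the hinge line, 75 mm above the bench, 100 mm from the locker's middle toward its +y. The hinge runs along the locker's x. Shut, the hatch reaches 212 mm from here toward the locker's -y; its outer (top) face is then 8 mm above this line. It is 272 mm long, equally to both sides. Opening lifts the -y edge.
- hatch_press (a point): Point on the hatch's outer face (top face when shut), 170 mm from the hinge line and 85 mm toward the locker's -x from the middle, clear of the T-handle: a place to push the hatch over and to press it down.
- tee (a joint): Turn of the T-handle (rad), clockwise seen on the hatch's outer face: 0 to 0.2 = released, bar parallel to the hinge; 1.5 = stop, fully latched, bar nearly square to the hinge. From about 0.5 on the cam runs under the strike and draws the hatch down; with the hatch not down it misses or fouls the strike. Needs 0.06 to 0.2 N m; stays where it is left.
- tee_grip (a point): Middle of the T-handle's black bar, on its turning axis, 42 mm above the hatch's outer face, 155 mm from the hinge line, at the middle of the hatch's length. The bar is 84 mm long, 14 wide, 16 high; its x axis lies along the bar (along the locker's +x when released). Below it a 13 mm stem and a boss 32 mm across, 12 mm high.
- bulb_box: Small red carton, 30 x 62 x 30 mm (its x, y, z), lying flat; origin at the centre of its underside. Part of the kit; may be absent.
- tape_black: Roll of black tape lying flat, 62 mm across, 19 mm high (solid for collisions); origin at the centre of its underside. Part of the kit; may be absent.
- grease_tin: Round red and yellow grease tin, 62 mm across, 36 mm high; origin at the centre of its underside. Part of the kit; may be absent.
- spark_plug_0: Spark plug lying down, 75 mm long along its own y, 24 mm across its hexagon, 21 mm high; origin under the middle of its length; grasp it across x on the hexagon, which lies from y = -2 to +20 mm. Part of the kit; may be absent.
- feeler_gauge: Closed feeler gauge, a grey bar 17 x 98 x 10 mm (x, y, z), lying flat; origin at the centre of its underside. Part of the kit; may be absent.
- phone: Bystander: old candy-bar phone, 46 x 108 x 14 mm; origin at the centre of its underside.
- cola_bottle: Bystander: standing plastic bottle, 65 mm across, 204 mm high; origin at the centre of its underside.
- wrench_3: Bystander: combination spanner, 117 mm long, 9 mm high; origin near its middle, on the bench.
- tape_masking: Bystander: large roll of masking tape, 100 mm across, 25 mm high; origin at the centre of its underside.
- screwdriver_4: Bystander: black-handled screwdriver, 175 mm long, lying to the left of the locker; origin near its middle, on the bench.
Things that resemble listed ones, but are neither listed nor needed, are in the scene too. What is shaped like the bulb_box but turquoise is not meant. What is shaped like the feeler_gauge but purple is not meant.

How it is judged:
By the outcome, as a careful person would: the job done as asked, in the order asked, and still so for the second after the job is handed in, with the robot touching nothing.
Of bulb_box, tape_black, grease_tin, spark_plug_0, feeler_gauge only 3 to 5 are there at a start; the rules pass over those that are not, and their reading is None.
At some moment in a run one of bulb_box, tape_black, grease_tin, feeler_gauge may be knocked a few centimetres aside while the robot is not near it.
Once in a run the grip may slacken for a moment while it holds something.
It also fails if it takes over 208 s, if anything falls off the work surface, if the arm or the gripper's body presses on something with over 40 N, if the wrist force passes 120 N, or if a joint passes its speed limit or range.

ROBOT

A 6-joint arm with a two-finger parallel gripper is mounted at the origin on a cart in front of the work surface, level with it; the furniture and walls round the work are solid. World frame = base frame: x ahead of the robot, y to its left, z up, the work surface at z = 0. Lengths are in mm, angles in degrees, forces in N, time in s.
With the tool pointing down it reaches from about 350 to 850 mm from the base axis. Payload 8.1 kg.
Tool frame: the origin (TCP) lies midway between the tips of the shut fingers; the grasp point (between the pads) lies 19 mm behind it (r.pinch_z is the distance from the TCP to the grasp point, in mm); z points along the fingers, y is the line along which they close (so a half turn about z gives the same grasp; the last joint's range is limited). The gripper opens to 85 mm and grips with 20 to 120 N. Pads are 22 mm wide; open, the fingers measure 114 mm over their backs; the gripper's body (76 mm by 85 mm) begins 54 mm behind the grasp point. The pads swing forward as they close: fully open they stand 13 mm farther back than shut.
Start: joints at [61.284, 7.471, 85.268, -0, 87.261, -4.893], TCP at [242.333, 548.89, 231.292] pointing down, gripper open.
Joint ranges: [-169.43, 169.43], [-51.17, 129.36], [1.28, 143.12], [-76.62, 256.62], [0, 156.53], [-152.29, 152.29]. Speed limits (degrees/s): [136.94, 136.94, 159.86, 180, 180, 180].

INTERFACE

Orientations are given as [roll, pitch, yaw] about the fixed x, y, z axes, in that order (R = Rz(yaw) Ry(pitch) Rx(roll)).
In Python, from bench import sensors, optics, job, r gives the robot as it stands.
- The arm moves only by the tool play_rows, never from a script. Its argument "motion" is a list that holds one entry, the list of rows, each a list of 6 numbers: the shift along the tool's x, y, z in cm, then the turn, a rotation vector about the tool's x, y, z in degrees. In form: [[[x, y, z, ax, ay, az], ...]]. A call has 1 to 5 rows; each row is the pose to reach, as a shift and turn from the pose commanded when the call began, along the tool's axes at that moment; what a row does not reach only later rows make up. A row lasts 1/10 s, in which the tool goes at most 50 mm and 8.59 degrees, less where a joint would pass 70% of its speed; a pose out of reach is approached as far as the arm can. A call with a gripper value outside its range is refused whole. "jaw" is the opening, from 0 (shut) to 1 (fully open), set as the call begins (left out, the last holds). The fingers move at their own pace and stop on an object; "squeeze" is the grip in N (left out, the last holds). Time passes only in rows, so rows that repeat a pose let the fingers close. It gives the time, the measured TCP pose, the force, the opening and the grip force at its end, in the units of the state.
- sensors.sense(): the state, without advancing time (a new reading comes with each control period).
- optics.snapshot(name): name is "scene" or "top" or "wrist"; returns a dict with "pixels" (480x640x3 uint8, red, green, blue), "mtx" (3x3 intrinsics, pixels), "R" (3x3) and "t" (3): a world point X has camera coordinates R X + t; the wrist camera has in their place "T_tool_cam" (4x4, takes a point from camera to tool coordinates, whose origin is the TCP and whose axes are the flange's). Camera axes: x right, y down, z forward; pixel columns grow to the right and rows downward; lengths in mm; the calibration is good to about 2 mm. The wrist camera is an equidistant fisheye: a pixel r from the principal point sees the ray r / f radians off the axis. A picture is of the moment at which its call begins: read the wrist's pose just before it. There is no depth.
- job.hand_in(): hands the job in; it is judged then, once.
The state is a dict: "time": time; "joint_pos": joint angles; "qd": joint speeds; "joint_efforts": joint torques, N m; "tool_pos": TCP position; "tcp_rot": TCP orientation; "ft_force": force on the tool from outside, world axes, zero at the start; "wrist_torque": the same for the moment, N m; "finger_gap": finger opening in mm; "grip_force": force on a finger pad.
Only numpy, scipy, OpenCV 4.12 (cv2) and the standard library are available. Lean on these libraries where they do the work, as an engineer would, in place of code of your own. Each camera call takes 0.05 s, during which the arm holds its last target. There are 200 camera calls.

## Working session

There is one attempt and no reset: what is moved stays moved. The work goes in short steps, Python scripts to look and compute and a tool call to move; the robot and the scene stay as the last step left them, time stands still between calls to the robot, and variables do not carry over. Pictures are saved under pics/ and viewed, at most 14 in all, crops included, and the job is handed in when it is done.

Besides the shell and the picture viewer there is one more tool, called after "Emit:" by a JSON object that holds its "name" and its "arguments". play_rows: Moves the arm, as the interface text tells. Its arguments: {"type":"object","properties":{"motion":{"type":"array","items":{"type":"array","items":{"type":"array","items":{"type":"number"}}}},"jaw":{"type":"number"},"squeeze":{"type":"number"}},"required":["motion"]}

```bash
ls; mkdir -p pics
python3 - <<'E'
from bench import sensors, optics, job, r
import cv2,numpy as np,pickle
print(sensors.sense())
for n in("scene","top"):
    s=optics.snapshot(n); cv2.imwrite(f"pics/{n}0.png",s["pixels"][:,:,::-1]); pickle.dump(s,open(f"{n}0.pkl","wb"))
    print(n,s["mtx"].tolist(),np.round(s["R"],3).tolist(),np.round(s["t"],1).tolist())
s=optics.snapshot("wrist");print(s["mtx"].tolist(),np.round(s["T_tool_cam"],3).tolist())
E
```

```text
pics
{'time': 0.0, 'joint_pos': array([ 6.12819179e+01,  7.51622199e+00,  8.53316220e+01, -1.29134766e-04,
        8.72601039e+01, -4.89329718e+00]), 'qd': array([-0.11723846, -0.04367067,  0.00886841,  0.03279608, -0.08526803,
       -0.03891856]), 'joint_efforts': array([ 4.40968925e-04, -5.69399321e+01, -5.00552416e+01, -1.38982459e-04,
        1.51069608e-02,  9.25361223e-05]), 'tool_pos': array([242.07718417, 548.38583237, 230.21035757]), 'tcp_rot': array([-1.79892435e+02, -9.07948038e-03,  1.56175213e+02]), 'ft_force': array([-0.91910886, -0.24498398,  0.46036151]), 'wrist_torque': array([ 0.00714569, -0.02482104, -0.01745335]), 'grip_force': 0.0, 'finger_gap': 85.48691529992071}
scene [[450.2048037112386, 0.0, 323.95263358425836], [0.0, 450.2048037112386, 233.096958860658], [0.0, 0.0, 1.0]] [[0.462, -0.887, 0.013], [-0.692, -0.37, -0.62], [0.555, 0.277, -0.785]] [-240.2, 460.0, 745.1]
top [[550.189532298618, 0.0, 322.6402571708732], [0.0, 550.189532298618, 239.73932816870777], [0.0, 0.0, 1.0]] [[-0.311, -0.95, 0.011], [-0.874, 0.281, -0.397], [0.374, -0.133, -0.918]] [202.5, 547.0, 1361.1]
[[371.64829954431775, 0.0, 317.75521835465105], [0.0, 371.64829954431775, 232.4108501688485], [0.0, 0.0, 1.0]] [[0.001, -0.964, -0.267, 68.831], [1.0, 0.001, 0.0, -0.381], [-0.0, -0.267, 0.964, -141.598], [0.0, 0.0, 0.0, 1.0]]
```

View pics/scene0.png

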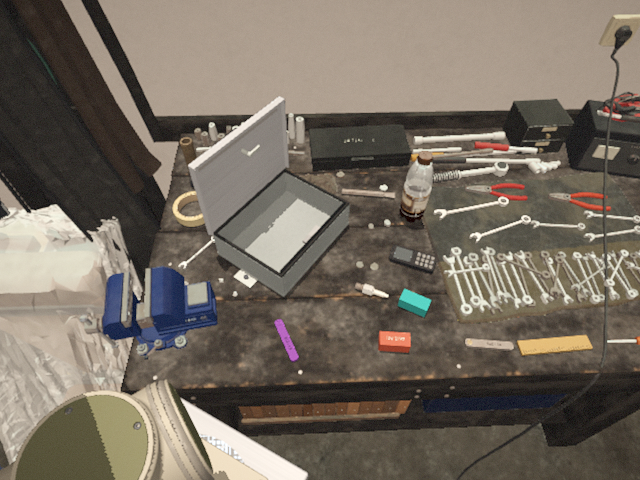

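View pics/top0.png

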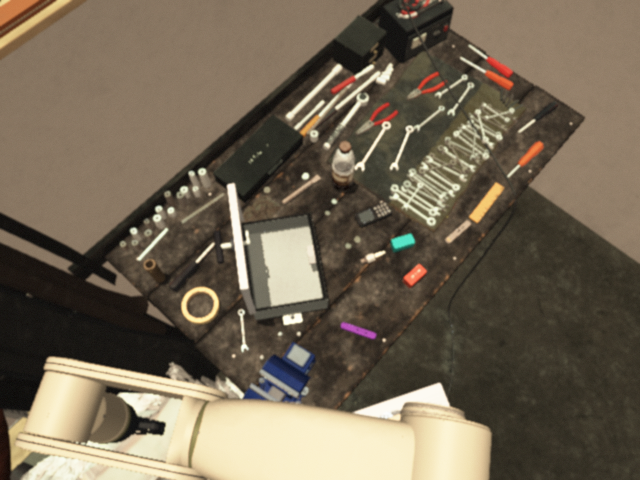

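The scene view shows the red carton (395,342), spark plug (372,291), turquoise and purple decoys, phone (412,259), bottle (416,187), and the locker around (283,228). A third item isn't obvious yet, so I'll enhance the crops.

```bash
cat > h.py <<'E'
from bench import sensors, optics, job, r
import cv2,numpy as np,pickle
from scipy.spatial.transform import Rotation as Ro
def ray(s,uv):
    d=s["R"].T@np.linalg.inv(s["mtx"])@np.array([uv[0],uv[1],1.]); return -s["R"].T@s["t"],d
def onz(s,uv,z):
    o,d=ray(s,uv); return o+d*(z-o[2])/d[2]
def proj(s,X):
    c=s["R"]@np.array(X,float)+s["t"]; p=s["mtx"]@c; return p[:2]/p[2]
def fish(s):
    K=s["mtx"]; return K
def wray(s,uv,st):
    K=s["mtx"]; v=np.array([uv[0]-K[0,2],uv[1]-K[1,2]]); rr=np.linalg.norm(v); th=rr/K[0,0]
    d=np.r_[np.sin(th)*v/max(rr,1e-9),np.cos(th)]
    Rt=Ro.from_euler('xyz',st["tcp_rot"],degrees=True).as_matrix(); T=s["T_tool_cam"]
    return Rt@T[:3,3]+st["tool_pos"], Rt@T[:3,:3]@d
def wonz(s,uv,st,z):
    o,d=wray(s,uv,st); return o+d*(z-o[2])/d[2]
def wproj(s,X,st):
    Rt=Ro.from_euler('xyz',st["tcp_rot"],degrees=True).as_matrix(); T=s["T_tool_cam"]
    c=T[:3,:3].T@(Rt.T@(np.array(X)-st["tool_pos"])-T[:3,3]); th=np.arctan2(np.hypot(*c[:2]),c[2]); K=s["mtx"]
    return K[:2,2]+K[0,0]*th*c[:2]/np.hypot(*c[:2])
def bright(im,g=0.5): return (255*(im/255.)**g).astype(np.uint8)
E
python3 - <<'E'
from h import *
s=pickle.load(open("scene0.pkl","rb"));t=pickle.load(open("top0.pkl","rb"))
im=bright(s["pixels"][130:380,110:450,::-1]); cv2.imwrite("pics/c1.png",cv2.resize(im,(800,588),interpolation=cv2.INTER_CUBIC))
for n,u in dict(grey1=(465,343),grey2=(513,346),yel2=(592,345),red=(395,342),plug=(372,291),purple=(286,340),roll=(188,209)).items(): print(n,onz(s,u,5).round())
for n,u in dict(grey1=(447,241),grey2=(470,222),red=(415,275),plug=(373,257)).items(): print('T',n,onz(t,u,5).round())
E
```

```text
grey1 [ 510. -334.    5.]
grey2 [ 550. -424.    5.]
yel2 [ 630. -569.    5.]
red [ 444. -205.    5.]
plug [ 534. -114.    5.]
purple [343.  -4.   5.]
roll [536. 400.   5.]
T grey1 [ 512. -333.    5.]
T grey2 [ 548. -422.    5.]
T red [ 444. -206.    5.]
T plug [ 531. -112.    5.]
```

View pics/c1.png

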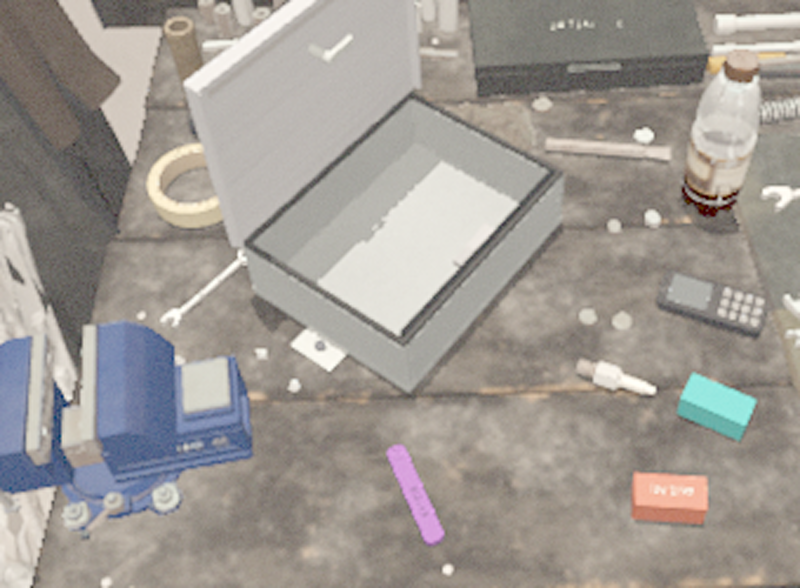

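Run:
```python
from h import *
s=pickle.load(open("scene0.pkl","rb"));t=pickle.load(open("top0.pkl","rb"))
for n,u in dict(L=(214.5,235),F=(283.4,276.5),R=(349.5,205.5),B=(285.5,170.4),).items(): print(n,onz(s,u,78).round())
for n,u in dict(h1=(342,189),h2=(395,196),Fb=(285,293)).items(): print(n,onz(s,u,3).round())
for c,k in((s,(200,90,380,300)),(t,(150,150,350,350))):
    x0,y0,x1,y1=k; im=bright(c["pixels"][y0:y1,x0:x1,::-1],.7)
    cv2.imwrite(f"pics/l{x0}.png",cv2.resize(im,None,fx=2.8,fy=2.8,interpolation=cv2.INTER_CUBIC))
# red/purple/teal masks, gauge
hsv=cv2.cvtColor(s["pixels"],cv2.COLOR_RGB2HSV)
m=cv2.inRange(hsv,(0,120,90),(12,255,255)); 
n,l,st,ce=cv2.connectedComponentsWithStats(m)
for i in range(1,n):
    if st[i,4]>60: print("red",st[i],ce[i].round(1),onz(s,ce[i],15).round())
a=cv2.imread("pics/l200.png");b=cv2.imread("pics/l150.png")
g=cv2.resize(bright(t["pixels"][180:300,330:510,::-1],.7),None,fx=4,fy=4,interpolation=cv2.INTER_CUBIC)
cv2.imwrite("pics/lb.png",b);cv2.imwrite("pics/g.png",g)
```

```text
L [458. 245.  78.]
F [436.  53.  78.]
R [680.  17.  78.]
B [711. 210.  78.]
h1 [787.  85.   3.]
h2 [830. -50.   3.]
Fb [440.  56.   3.]
red [619 101  21   6  83] [629.3 103.4] [1550. -562.   15.]
red [475 142  34   9 211] [491.  145.7] [1136. -223.   15.]
red [490 183  38  18 329] [508.7 190.9] [ 979. -311.   15.]
red [569 192  35  19 352] [587. 200.] [1043. -500.   15.]
red [378 331  33  22 602] [393.9 341.6] [ 439. -203.   15.]
red [337 403  17  12  78] [343.3 408.1] [ 272. -170.   15.]
red [355 402  26  12 111] [368.  407.7] [ 294. -210.   15.]
red [251 407  12  10  61] [256.7 411.7] [191. -31.  15.]
```

View pics/lb.png

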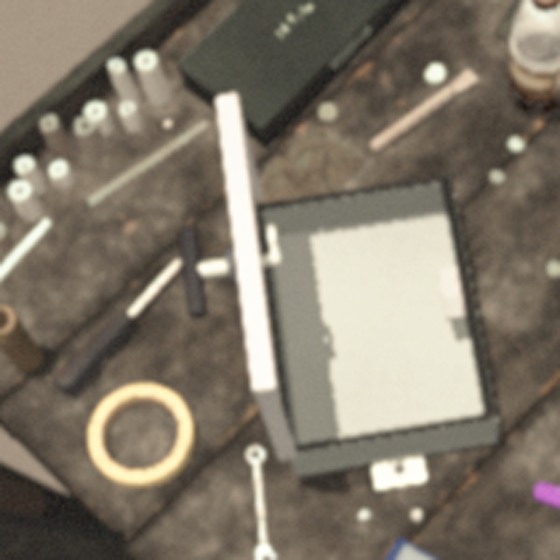

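View pics/g.png

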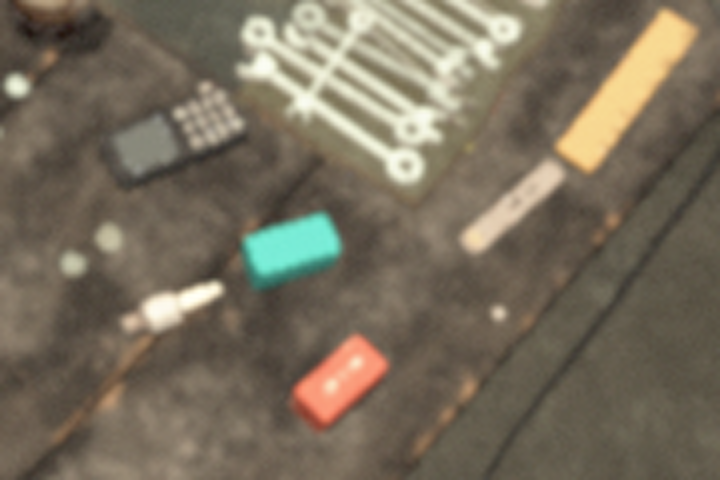

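The picture confirms the grey gauge from (447,241) to (470,222), 98 mm long, next to a yellow ruler; the carton is at (415,275) and the plug at (373,257). There's no black tape or tin. The locker is centred near (571,131), yaw about -8°, with the hatch about upright.

```bash
cat >> h.py <<'E'
def plan(wps,start=None):
    """wps: list of (x,y,z,yaw) tool-down; prints each relative to previous, cm/deg, with rows needed"""
    st=sensors.sense(); p=np.array(st["tool_pos"]); R=Ro.from_euler('xyz',st["tcp_rot"],degrees=True)
    print("at",p.round(1),np.round(st["tcp_rot"],1),"j",np.round(st["joint_pos"],0))
    for w in wps:
        q=np.array(w[:3],float); Q=Ro.from_euler('xyz',[180,0,w[3]] if len(w)==4 else w[3:],degrees=True)
        d=R.inv().apply(q-p)/10; a=(R.inv()*Q).as_rotvec(degrees=True)
        print(w,"->",d.round(2).tolist()+a.round(1).tolist(),"rows",round(max(np.linalg.norm(d)/5,np.linalg.norm(a)/8.59),1)); p,R=q,Q
E
python3 - <<'E'
from h import *
t=pickle.load(open("top0.pkl","rb"))
f=lambda x,y:(330+x/4,180+y/4)
for n,a,b,z in(("carton",(305,410),(372,350),30),("plug",(125,322),(222,290),10),("gauge",(466,242),(560,168),10)):
    A=onz(t,f(*a),z);B=onz(t,f(*b),z);d=B-A;print(n,((A+B)/2).round(),np.hypot(*d[:2]).round(),np.degrees(np.arctan2(d[1],d[0])).round(1))
plan([(300,400,330,130),(400,150,330,115),(430,-80,300,115),(440,-205,180,115)])
E
```

```text
carton [ 437. -198.   30.] 66.0 -66.3
plug [ 531. -112.   10.] 74.0 -88.6
gauge [ 529. -375.   10.] 95.0 -69.5
at [242.1 548.5 230.5] [-179.9   -0.   156.2] j [61.  8. 85. -0. 87. -5.]
(300, 400, 330, 130) -> [-11.29, -11.26, -9.94, -0.1, 0.0, 26.2] rows 3.8
(400, 150, 330, 115) -> [-25.58, -8.41, -0.0, 0.0, -0.0, 15.0] rows 5.4
(430, -80, 300, 115) -> [-22.11, -7.0, 3.0, 0.0, 0.0, 0.0] rows 4.7
(440, -205, 180, 115) -> [-11.75, -4.38, 12.0, 0.0, 0.0, 0.0] rows 3.5
```

Emit:
{"name": "play_rows", "arguments": {"motion": [[[-11.3, -11.3, -9.9, 0, 0, 26], [-11.3, -11.3, -9.9, 0, 0, 26], [-11.3, -11.3, -9.9, 0, 0, 26], [-11.3, -11.3, -9.9, 0, 0, 26], [-11.3, -11.3, -9.9, 0, 0, 26]]], "jaw": 1}}

```text
time: 0.65
tool_pos: [302.3, 398.0, 334.4]
tcp_rot: [179.6, 0.0, 130.0]
ft_force: [-0.4, 0.9, 0.1]
finger_gap: 85.2
grip_force: 0.0
```

Emit:
{"name": "play_rows", "arguments": {"motion": [[[-23.4, -7.7, 0, 0, 0, 15], [-23.4, -7.7, 0, 0, 0, 15], [-23.4, -7.7, 0, 0, 0, 15], [-23.4, -7.7, 0, 0, 0, 15], [-23.4, -7.7, 0, 0, 0, 15]]]}}

```text
time: 1.15
tool_pos: [392.3, 169.9, 329.6]
tcp_rot: [-180.0, -0.0, 115.2]
ft_force: [0.8, 1.1, 0.9]
finger_gap: 85.3
grip_force: 0.0
```

Emit:
{"name": "play_rows", "arguments": {"motion": [[[-22.1, -7, 3, 0, 0, 0], [-22.1, -7, 3, 0, 0, 0], [-22.1, -7, 3, 0, 0, 0], [-22.1, -7, 3, 0, 0, 0], [-22.1, -7, 3, 0, 0, 0]]]}}

```text
time: 1.65
tool_pos: [422.5, -60.8, 299.0]
tcp_rot: [-179.9, -0.0, 115.1]
ft_force: [0.1, 0.5, 0.4]
finger_gap: 85.5
grip_force: 0.0
```

Emit:
{"name": "play_rows", "arguments": {"motion": [[[-12, -4.4, 12, 0, 0, 0], [-12, -4.4, 12, 0, 0, 0], [-12, -4.4, 12, 0, 0, 0], [-12, -4.4, 12, 0, 0, 0], [-12, -4.4, 12, 0, 0, 0]]]}}

```text
time: 2.15
tool_pos: [431.8, -186.2, 175.8]
tcp_rot: [-179.7, -0.3, 115.0]
ft_force: [-0.1, 0.6, -0.0]
finger_gap: 85.3
grip_force: 0.0
```

```bash
cat >> h.py <<'E'
def wlook(name,lo,hi,z,minarea=300):
    """wrist view colour mask (HSV) -> minAreaRect of blobs, cast onto z"""
    st=sensors.sense(); s=optics.snapshot("wrist"); pickle.dump((s,st),open(f"{name}.pkl","wb"))
    cv2.imwrite(f"pics/{name}.png",s["pixels"][:,:,::-1])
    hsv=cv2.cvtColor(s["pixels"],cv2.COLOR_RGB2HSV); m=cv2.inRange(hsv,lo,hi)
    for c in cv2.findContours(m,cv2.RETR_EXTERNAL,cv2.CHAIN_APPROX_NONE)[0]:
        if cv2.contourArea(c)<minarea: continue
        P=np.array([wonz(s,p,st,z)[:2] for p in c[:,0,:].astype(float)],np.float32)
        (cx,cy),(w,h),a=cv2.minAreaRect(P); a=a if w>h else a+90
        print(name,"px",c[:,0].mean(0).round(),"xy",round(cx,1),round(cy,1),"size",round(w,1),round(h,1),"long axis",round(a,1))
E
python3 - <<'E'
from h import *
wlook("w1",(0,120,60),(12,255,255),28)
E
```

```text
w1 px [320. 226.] xy 437.2 -197.6 size 30.2 66.4 long axis 113.6
```

View pics/w1.png

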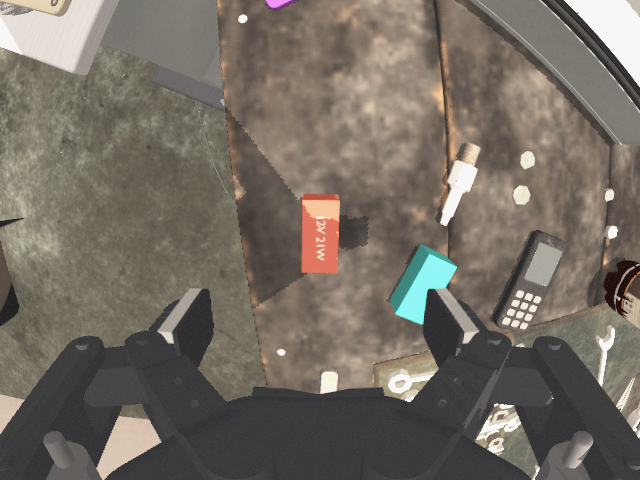

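The wrist view shows the carton at (320,235), the plug at (460,183), turquoise at (423,285) and the phone at (529,280).

Run:
```python
from h import *
plan([(437,-199,60,113.6),(437,-199,3,113.6),(437,-199,180,113.6)])
```

```text
at [ 432.8 -185.4  178. ] [-179.9   -0.2  115.1] j [-29. -11. 109.   0.  82. -55.]
(437, -199, 60, 113.6) -> [-1.46, -0.17, 11.79, -0.1, -0.2, 1.5] rows 2.4
(437, -199, 3, 113.6) -> [0.0, -0.0, 5.7, 0.0, 0.0, 0.0] rows 1.1
(437, -199, 180, 113.6) -> [-0.0, 0.0, -17.7, 0.0, 0.0, 0.0] rows 3.5
```

Emit:
{"name": "play_rows", "arguments": {"motion": [[[-1.4, -0.2, 6, 0, 0, 1.5], [-1.4, -0.2, 11.8, 0, 0, 1.5], [-1.4, -0.2, 11.8, 0, 0, 1.5], [-1.4, -0.2, 14.8, 0, 0, 1.5], [-1.4, -0.2, 17.4, 0, 0, 1.5]]], "jaw": 0.65}}

```text
time: 2.7
tool_pos: [439.4, -198.2, 6.3]
tcp_rot: [179.9, 0.1, 113.8]
ft_force: [0.0, -0.6, 0.5]
finger_gap: 55.8
grip_force: 0.0
```

Emit:
{"name": "play_rows", "arguments": {"motion": [[[0, 0, 0, 0, 0, 0], [0, 0, 0, 0, 0, 0], [0, 0, 0, 0, 0, 0], [0, 0, 0, 0, 0, 0], [0, 0, 0, 0, 0, 0]]], "jaw": 0, "squeeze": 40}}

```text
time: 3.2
tool_pos: [439.3, -199.7, 7.7]
tcp_rot: [179.9, 0.1, 113.7]
ft_force: [-0.8, -0.9, -0.5]
finger_gap: 29.2
grip_force: 44.4
```

Emit:
{"name": "play_rows", "arguments": {"motion": [[[0, 0, 0, 0, 0, 0], [0, 0, -4, 0, 0, 0], [0, 0, -9, 0, 0, 0], [0, 0, -14, 0, 0, 0], [0, 0, -18, 0, 0, 0]]]}}

```text
time: 3.7
tool_pos: [438.6, -199.5, 189.7]
tcp_rot: [179.9, 0.1, 113.7]
ft_force: [1.3, -1.5, -0.1]
finger_gap: 29.3
grip_force: 44.5
```

Run:
```python
from h import *
plan([(540,-30,200,95),(600,70,200,82)])
```

```text
at [ 438.6 -199.5  189.7] [1.799e+02 1.000e-01 1.137e+02] j [-31. -10. 107.   0.  83. -54.]
(540, -30, 200, 95) -> [11.46, 16.09, -1.03, 0.1, 0.1, 18.7] rows 4.0
(600, 70, 200, 82) -> [9.44, 6.85, 0.0, -0.0, -0.0, 13.0] rows 2.3
```

Emit:
{"name": "play_rows", "arguments": {"motion": [[[11.4, 16.1, -1, 0, 0, 18.7], [11.4, 16.1, -1, 0, 0, 18.7], [11.4, 16.1, -1, 0, 0, 18.7], [11.4, 16.1, -1, 0, 0, 18.7], [11.4, 16.1, -1, 0, 0, 18.7]]]}}

```text
time: 4.2
tool_pos: [541.7, -25.9, 197.0]
tcp_rot: [179.9, -0.1, 95.2]
ft_force: [0.4, -0.3, 0.4]
finger_gap: 29.1
grip_force: 44.6
```

Emit:
{"name": "play_rows", "arguments": {"motion": [[[9.4, 6.8, 0, 0, 0, 13], [9.4, 6.8, 0, 0, 0, 13], [9.4, 6.8, 0, 0, 0, 13], [9.4, 6.8, 0, 0, 0, 13], [9.4, 6.8, 0, 0, 0, 13]]]}}

```text
time: 4.7
tool_pos: [599.2, 69.0, 196.0]
tcp_rot: [-180.0, 0.0, 82.0]
ft_force: [-0.7, -0.4, -0.1]
finger_gap: 29.3
grip_force: 44.6
```

Run:
```python
from h import *
wlook("w2",(0,120,60),(12,255,255),180)
st=sensors.sense(); print(st["tool_pos"].round(1),st["finger_gap"].round(1))
s,st=pickle.load(open("w2.pkl","rb"))
# predicted rim outer corners
y=np.radians(-8.2);X=np.array([np.cos(y),np.sin(y)]);Y=np.array([-X[1],X[0]])
im=s["pixels"][:,:,::-1].copy()
for a,b in((130,100),(130,-100),(-130,-100),(-130,100)):
    p=np.array([571,131])+a*X+b*Y; uv=wproj(s,[*p,75],st); print(a,b,uv.round()); cv2.circle(im,tuple(int(v) for v in uv),4,(0,0,255),1)
cv2.imwrite("pics/w2b.png",im)
```

```text
w2 px [318. 308.] xy 595.4 50.7 size 90.2 39.5 long axis 82.2Traceback (most recent call last):
  File "<stdin>", line 3, in <module>
AttributeError: 'float' object has no attribute 'round'
```

Run:
```python
from h import *
s,st=pickle.load(open("w2.pkl","rb"))
y=np.radians(-8.2);X=np.array([np.cos(y),np.sin(y)]);Y=np.array([-X[1],X[0]])
im=s["pixels"][:,:,::-1].copy()
for a,b in((130,100),(130,-100),(-130,-100),(-130,100)):
    p=np.array([571,131])+a*X+b*Y; uv=wproj(s,[*p,75],st); print(a,b,uv.round()); cv2.circle(im,tuple(int(v) for v in uv),4,(0,0,255),1)
cv2.imwrite("pics/w2b.png",im)
```

```text
130 100 [448.  18.]
130 -100 [437. 279.]
-130 -100 [121. 274.]
-130 100 [107.  31.]
```

View pics/w2b.png

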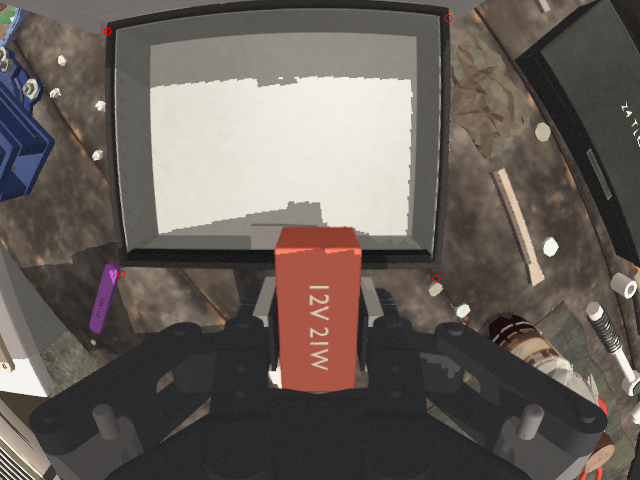

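Run:
```python
from h import *
s,st=pickle.load(open("w2.pkl","rb"))
P=[wonz(s,u,st,75)[:2] for u in((448,8),(438,269),(122,266),(108,26))]
for p in P: print(p.round(1))
L=np.array([(130,100),(130,-100),(-130,-100),(-130,100)],float);P=np.array(P)
c=P.mean(0);H=L.T@(P-c);th=np.degrees(np.arctan2(H[0,1]-H[1,0],H[0,0]+H[1,1]));print(c,th)
print([np.linalg.norm(P[i]-P[i-1]).round() for i in range(4)])
```

```text
[715.2 219.9]
[686.5  21.5]
[431.   57.6]
[457.4 252.9]
[572.5315694  137.96074111] -7.7721535627257055
[np.float64(260.0), np.float64(201.0), np.float64(258.0), np.float64(197.0)]
```

Run:
```python
from h import *
plan([(632,130,196,82.2),(632,130,17,82.2),(632,130,200,82.2),(590,-20,200,91),(545,-60,200,91)])
```

```text
at [599.   68.4 196.1] [-180.    0.   82.] j [ 2.  9. 87. -0. 84. 10.]
(632, 130, 196, 82.2) -> [6.56, 2.41, 0.0, -0.0, 0.0, -0.2] rows 1.4
(632, 130, 17, 82.2) -> [0.0, -0.0, 17.9, 0.0, 0.0, 0.0] rows 3.6
(632, 130, 200, 82.2) -> [0.0, 0.0, -18.3, 0.0, 0.0, 0.0] rows 3.7
(590, -20, 200, 91) -> [-15.43, -2.13, -0.0, -0.0, 0.0, -8.8] rows 3.1
(545, -60, 200, 91) -> [-3.92, -4.57, -0.0, 0.0, 0.0, 0.0] rows 1.2
```

Emit:
{"name": "play_rows", "arguments": {"motion": [[[6.6, 2.4, 0, 0, 0, 0], [6.6, 2.4, 4, 0, 0, 0], [6.6, 2.4, 9, 0, 0, 0], [6.6, 2.4, 13, 0, 0, 0], [6.6, 2.4, 15, 0, 0, 0]]]}}

```text
time: 5.25
tool_pos: [629.0, 129.3, 41.3]
tcp_rot: [-179.6, 0.1, 81.9]
ft_force: [-0.9, -0.2, -0.8]
finger_gap: 29.0
grip_force: 44.6
```

Emit:
{"name": "play_rows", "arguments": {"motion": [[[0, 0, 1.5, 0, 0, 0], [0, 0, 2.9, 0, 0, 0], [0, 0, 2.9, 0, 0, 0], [0, 0, 2.9, 0, 0, 0]]]}}

```text
time: 5.65
tool_pos: [633.3, 131.1, 18.6]
tcp_rot: [179.9, -0.0, 82.0]
ft_force: [0.5, -0.4, 0.4]
finger_gap: 29.0
grip_force: 45.6
```

Emit:
{"name": "play_rows", "arguments": {"motion": [[[0, 0, 0, 0, 0, 0], [0, 0, 0, 0, 0, 0], [0, 0, 0, 0, 0, 0], [0, 0, 0, 0, 0, 0]]], "jaw": 0.55}}

```text
time: 6.05
tool_pos: [632.7, 131.5, 17.8]
tcp_rot: [180.0, -0.0, 82.0]
ft_force: [-0.6, -0.3, -0.4]
finger_gap: 46.9
grip_force: 0.0
```

Emit:
{"name": "play_rows", "arguments": {"motion": [[[0, 0, -3, 0, 0, 0], [0, 0, -8, 0, 0, 0], [0, 0, -13, 0, 0, 0], [0, 0, -18, 0, 0, 0]]]}}

```text
time: 6.45
tool_pos: [632.0, 131.4, 199.1]
tcp_rot: [-180.0, 0.0, 82.0]
ft_force: [1.1, -0.1, 0.4]
finger_gap: 47.1
grip_force: 0.0
```

Emit:
{"name": "play_rows", "arguments": {"motion": [[[-19.4, -6.7, 0, 0, 0, -8.8], [-19.4, -6.7, 0, 0, 0, -8.8], [-19.4, -6.7, 0, 0, 0, -8.8], [-19.4, -6.7, 0, 0, 0, -8.8], [-19.4, -6.7, 0, 0, 0, -8.8]]]}}

```text
time: 6.95
tool_pos: [537.0, -55.6, 197.5]
tcp_rot: [-180.0, 0.1, 90.5]
ft_force: [0.6, 0.2, -0.1]
finger_gap: 47.0
grip_force: 0.0
```

Run:
```python
from h import *
wlook("w3",(0,0,150),(179,90,255),18,150)
plan([])
```

```text
w3 px [ 15. 463.] xy -82.5 -580.1 size 238.2 91.1 long axis 43.7
w3 px [462. 425.] xy 724.1 -330.9 size 27.0 61.0 long axis 132.5
w3 px [ 12. 419.] xy 16.8 -410.3 size 94.4 30.3 long axis 45.3
w3 px [574. 346.] xy 872.6 -235.9 size 26.9 202.1 long axis 132.7
w3 px [614. 310.] xy 912.0 -187.1 size 115.5 194.6 long axis 116.2
w3 px [577. 259.] xy 823.3 -103.4 size 62.7 26.5 long axis 36.0
w3 px [313. 270.] xy 531.0 -117.2 size 18.4 54.3 long axis 90.6
w3 px [629. 252.] xy 913.6 -97.1 size 20.2 34.8 long axis 140.1
w3 px [382. 239.] xy 594.4 -83.0 size 17.1 17.6 long axis 146.7
w3 px [372. 206.] xy 583.7 -52.4 size 16.4 14.2 long axis 47.1
w3 px [595. 171.] xy 829.7 -5.8 size 18.1 20.3 long axis 151.1
w3 px [  4. 216.] xy 171.9 -64.9 size 183.1 42.5 long axis 75.7
w3 px [573. 143.] xy 795.8 20.2 size 16.0 135.3 long axis 109.1
w3 px [366.  39.] xy 566.3 112.6 size 100.3 234.2 long axis 172.6
at [537.8 -54.3 197.7] [180.    0.   90.6] j [-11.  -1.  97.  -0.  83. -12.]
```

View pics/w3.png

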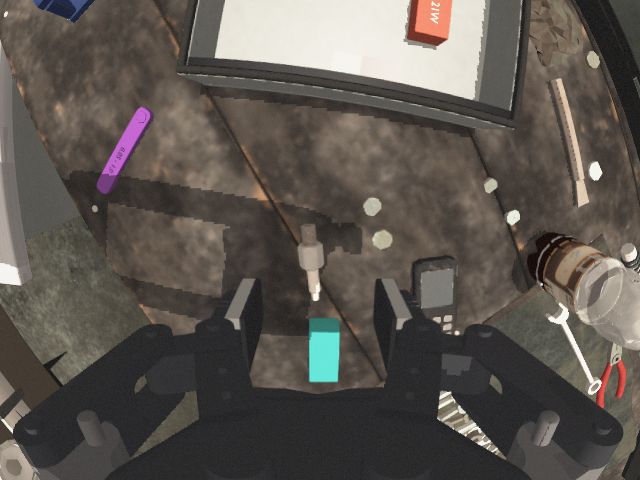

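The carton is in the locker (430,15). The plug's hexagon is at (312,256), and its ends are at (308,226) and (316,299).

Run:
```python
from h import *
s,st=pickle.load(open("w3.pkl","rb"))
h=wonz(s,(312,255),st,13);a=wonz(s,(308.5,226),st,11);b=wonz(s,(316,299),st,11);d=a-b
y=np.degrees(np.arctan2(d[1],d[0]));print(h,a,b,np.linalg.norm(d),y)
plan([(h[0],h[1],60,y),(h[0],h[1],-1,y)])
```

```text
[ 530.78857897 -100.39496961   13.        ] [527.39850368 -73.16026349  11.        ] [ 534.89583626 -146.60224316   11.        ] 73.82367081761835 95.82885370685936
at [537.8 -54.3 197.7] [180.    0.   90.6] j [-11.  -1.  97.  -0.  83. -12.]
(np.float64(530.7885789668873), np.float64(-100.39496961223453), 60, np.float64(95.82885370685936)) -> [-4.59, -0.75, 13.77, 0.0, 0.0, -5.3] rows 2.9
(np.float64(530.7885789668873), np.float64(-100.39496961223453), -1, np.float64(95.82885370685936)) -> [0.0, -0.0, 6.1, 0.0, 0.0, 0.0] rows 1.2
```

Emit:
{"name": "play_rows", "arguments": {"motion": [[[-4.6, -0.8, 4, 0, 0, -5.3], [-4.6, -0.8, 9, 0, 0, -5.3], [-4.6, -0.8, 14, 0, 0, -5.3], [-4.6, -0.8, 17, 0, 0, -5.3], [-4.6, -0.8, 19.5, 0, 0, -5.3]]], "jaw": 0.55}}

```text
time: 7.5
tool_pos: [530.0, -95.9, -1.3]
tcp_rot: [-179.8, -0.1, 96.1]
ft_force: [0.9, -0.2, 1.5]
finger_gap: 46.7
grip_force: 0.0
```

Emit:
{"name": "play_rows", "arguments": {"motion": [[[0, 0, 0, 0, 0, 0], [0, 0, 0, 0, 0, 0], [0, 0, 0, 0, 0, 0], [0, 0, 0, 0, 0, 0], [0, 0, 0, 0, 0, 0]]], "jaw": 0, "squeeze": 50}}

```text
time: 8.0
tool_pos: [531.9, -97.2, 2.6]
tcp_rot: [180.0, 0.0, 96.1]
ft_force: [-0.4, 0.4, 0.1]
finger_gap: 20.5
grip_force: 48.9
```

Emit:
{"name": "play_rows", "arguments": {"motion": [[[0, 0, 0, 0, 0, 0], [0, 0, -4, 0, 0, 0], [0, 0, -9, 0, 0, 0], [0, 0, -14, 0, 0, 0], [0, 0, -18, 0, 0, 0]]]}}

```text
time: 8.5
tool_pos: [532.2, -97.6, 185.7]
tcp_rot: [179.9, 0.1, 96.1]
ft_force: [1.6, -0.8, -1.4]
finger_gap: 20.5
grip_force: 49.1
```

Run:
```python
from h import *
plan([(565,40,185,84),(570,139,185,82.2),(570,139,15,82.2)])
```

```text
at [532.2 -97.6 185.7] [1.799e+02 1.000e-01 9.610e+01] j [-16.  -0.  98.   0.  82. -22.]
(565, 40, 185, 84) -> [13.34, 4.72, 0.07, 0.2, 0.0, 12.1] rows 2.8
(570, 139, 185, 82.2) -> [9.9, -0.54, -0.0, 0.0, -0.0, 1.8] rows 2.0
(570, 139, 15, 82.2) -> [0.0, -0.0, 17.0, 0.0, 0.0, 0.0] rows 3.4
```

Emit:
{"name": "play_rows", "arguments": {"motion": [[[13.3, 4.7, 0, 0, 0, 12], [13.3, 4.7, 0, 0, 0, 12], [13.3, 4.7, 0, 0, 0, 12], [13.3, 4.7, 0, 0, 0, 12]]]}}

```text
time: 8.9
tool_pos: [564.8, 44.9, 182.6]
tcp_rot: [180.0, -0.1, 84.3]
ft_force: [-0.4, -0.3, -0.9]
finger_gap: 20.6
grip_force: 49.1
```

Emit:
{"name": "play_rows", "arguments": {"motion": [[[10.6, -0.5, 0, 0, 0, 1.8], [10.6, -0.5, 0, 0, 0, 1.8], [10.6, -0.5, 3, 0, 0, 1.8], [10.6, -0.5, 8, 0, 0, 1.8], [10.6, -0.5, 12, 0, 0, 1.8]]]}}

```text
time: 9.4
tool_pos: [569.9, 146.1, 60.6]
tcp_rot: [180.0, 0.0, 82.3]
ft_force: [-0.6, -0.6, -0.8]
finger_gap: 20.3
grip_force: 49.1
```

Emit:
{"name": "play_rows", "arguments": {"motion": [[[0, 0, 3, 0, 0, 0], [0, 0, 5.2, 0, 0, 0], [0, 0, 5.2, 0, 0, 0], [0, 0, 5.2, 0, 0, 0]]]}}

```text
time: 9.8
tool_pos: [570.4, 145.3, 10.2]
tcp_rot: [-180.0, 0.0, 82.3]
ft_force: [0.4, -0.1, -0.3]
finger_gap: 20.4
grip_force: 53.6
```

Emit:
{"name": "play_rows", "arguments": {"motion": [[[0, 0, 0, 0, 0, 0], [0, 0, 0, 0, 0, 0], [0, 0, 0, 0, 0, 0], [0, 0, 0, 0, 0, 0]]], "jaw": 0.45}}

```text
time: 10.2
tool_pos: [570.3, 145.7, 10.4]
tcp_rot: [180.0, -0.0, 82.3]
ft_force: [-0.0, 0.6, 0.7]
finger_gap: 38.6
grip_force: 0.0
```

Emit:
{"name": "play_rows", "arguments": {"motion": [[[0, 0, -3, 0, 0, 0], [0, 0, -8, 0, 0, 0], [0, 0, -13, 0, 0, 0], [0, 0, -18, 0, 0, 0]]]}}

```text
time: 10.6
tool_pos: [569.8, 145.6, 192.1]
tcp_rot: [-180.0, 0.0, 82.3]
ft_force: [1.7, 0.4, 0.9]
finger_gap: 38.6
grip_force: 0.0
```

Run:
```python
from h import *
plan([(560,-90,195,100),(535,-330,195,111)])
```

```text
at [569.8 145.6 192.1] [-180.     0.    82.3] j [ 9.  7. 90. -0. 83. 17.]
(560, -90, 195, 100) -> [-23.48, 2.19, -0.29, -0.0, 0.0, -17.7] rows 4.7
(535, -330, 195, 111) -> [-23.2, -6.63, -0.0, -0.0, 0.0, -11.0] rows 4.8
```

Emit:
{"name": "play_rows", "arguments": {"motion": [[[-23.5, 2.2, 0, 0, 0, -17.7], [-23.5, 2.2, 0, 0, 0, -17.7], [-23.5, 2.2, 0, 0, 0, -17.7], [-23.5, 2.2, 0, 0, 0, -17.7], [-23.5, 2.2, 0, 0, 0, -17.7]]]}}

```text
time: 11.1
tool_pos: [560.1, -92.4, 190.5]
tcp_rot: [180.0, 0.0, 100.0]
ft_force: [0.7, -0.5, 0.2]
finger_gap: 38.6
grip_force: 0.0
```

Emit:
{"name": "play_rows", "arguments": {"motion": [[[-23.2, -6.6, 0, 0, 0, -11], [-23.2, -6.6, 0, 0, 0, -11], [-23.2, -6.6, 0, 0, 0, -11], [-23.2, -6.6, 0, 0, 0, -11], [-23.2, -6.6, 0, 0, 0, -11]]]}}

```text
time: 11.6
tool_pos: [535.0, -332.5, 190.5]
tcp_rot: [180.0, 0.0, 110.9]
ft_force: [0.9, 0.3, 0.3]
finger_gap: 38.2
grip_force: 0.0
```

Run:
```python
from h import *
wlook("w4",(0,0,120),(179,80,255),10,300)
plan([])
```

```text
w4 px [174. 426.] xy 462.1 -670.4 size 174.8 22.1 long axis 69.6
w4 px [455. 421.] xy 804.4 -530.6 size 24.5 177.6 long axis 150.7
w4 px [ 20. 434.] xy 186.0 -939.3 size 490.7 125.1 long axis 77.0
w4 px [626. 402.] xy 1113.9 -449.5 size 67.4 200.7 long axis 136.3
w4 px [252. 301.] xy 505.3 -441.4 size 16.7 56.9 long axis 95.5
w4 px [340. 271.] xy 579.6 -383.2 size 57.6 64.9 long axis 93.6
w4 px [297. 259.] xy 526.1 -380.3 size 36.1 106.4 long axis 117.9
w4 px [433. 228.] xy 648.1 -332.1 size 272.1 206.9 long axis 13.6
w4 px [552. 133.] xy 724.6 -173.9 size 63.0 14.6 long axis 26.1
w4 px [ 19. 184.] xy 205.9 -423.8 size 94.1 126.1 long axis 119.8
w4 px [602. 244.] xy 849.2 -260.7 size 154.9 354.7 long axis 120.9
w4 px [301. 125.] xy 495.2 -264.7 size 50.9 42.0 long axis 85.5
w4 px [514.  64.] xy 655.9 -133.1 size 34.5 42.3 long axis 96.7
w4 px [558.  24.] xy 688.4 -67.1 size 29.5 55.6 long axis 129.6
w4 px [246.  23.] xy 413.2 -202.4 size 53.8 51.3 long axis 16.0
at [ 533.2 -338.9  190.3] [-179.9    0.2  110.7] j [-37.  13.  83.  -0.  84. -58.]
```

View pics/w4.png

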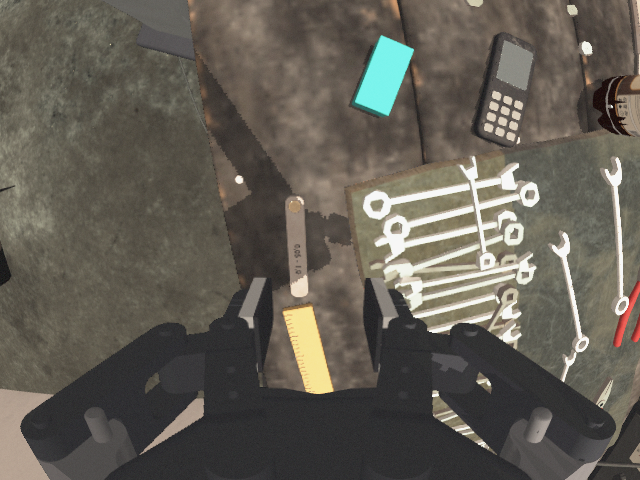

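The gauge runs from px (295,196) to (300,297), clear of the ruler.

Run:
```python
from h import *
s,st=pickle.load(open("w4.pkl","rb"))
a=wonz(s,(295,196),st,9);b=wonz(s,(300,297),st,9);d=a-b;h=(a+b)/2
y=np.degrees(np.arctan2(d[1],d[0]));print(a,b,h,np.linalg.norm(d),y)
plan([(h[0],h[1],60,y),(h[0],h[1],1,y)])
```

```text
[ 511.02178231 -328.87769992    9.        ] [ 548.8366706  -418.90373118    9.        ] [ 529.92922646 -373.89071555    9.        ] 97.64554307681516 112.78454545169038
at [ 533.2 -338.9  190.3] [-179.9    0.2  110.7] j [-37.  13.  83.  -0.  84. -58.]
(np.float64(529.9292264565504), np.float64(-373.89071555052993), 60, np.float64(112.78454545169038)) -> [-3.11, -1.52, 13.04, -0.1, 0.2, -2.1] rows 2.7
(np.float64(529.9292264565504), np.float64(-373.89071555052993), 1, np.float64(112.78454545169038)) -> [0.0, -0.0, 5.9, 0.0, 0.0, 0.0] rows 1.2
```

Emit:
{"name": "play_rows", "arguments": {"motion": [[[-3.1, -1.5, 4, 0, 0, -2.1], [-3.1, -1.5, 9, 0, 0, -2.1], [-3.1, -1.5, 14, 0, 0, -2.1], [-3.1, -1.5, 17, 0, 0, -2.1], [-3.1, -1.5, 18.7, 0, 0, -2.1]]]}}

```text
time: 12.15
tool_pos: [530.3, -362.5, -1.2]
tcp_rot: [-179.8, -0.3, 113.1]
ft_force: [0.1, 0.4, -0.2]
finger_gap: 38.5
grip_force: 0.8
```

Emit:
{"name": "play_rows", "arguments": {"motion": [[[0, 0, 0, 0, 0, 0], [0, 0, 0, 0, 0, 0], [0, 0, 0, 0, 0, 0], [0, 0, 0, 0, 0, 0], [0, 0, 0, 0, 0, 0]]], "jaw": 0, "squeeze": 60}}

```text
time: 12.65
tool_pos: [533.2, -364.6, 4.0]
tcp_rot: [180.0, 0.1, 113.1]
ft_force: [0.1, -0.1, 1.8]
finger_gap: 14.6
grip_force: 59.0
```

Emit:
{"name": "play_rows", "arguments": {"motion": [[[0, 0, 0, 0, 0, 0], [0, 0, -4, 0, 0, 0], [0, 0, -9, 0, 0, 0], [0, 0, -14, 0, 0, 0], [0, 0, -18, 0, 0, 0]]]}}

```text
time: 13.15
tool_pos: [533.3, -364.7, 186.9]
tcp_rot: [179.9, 0.1, 113.1]
ft_force: [1.4, -0.8, -0.8]
finger_gap: 14.0
grip_force: 58.8
```

Run:
```python
from h import *
plan([(545,-150,190,97),(525,70,190,84),(512,147,190,82.2),(512,147,12,82.2)])
```

```text
at [ 533.3 -364.7  186.9] [1.799e+02 1.000e-01 1.131e+02] j [-39.  16.  81.  -0.  84. -62.]
(545, -150, 190, 97) -> [19.29, 9.5, -0.34, 0.1, 0.1, 16.1] rows 4.3
(525, 70, 190, 84) -> [22.08, 0.7, 0.0, 0.0, -0.0, 13.0] rows 4.4
(512, 147, 190, 82.2) -> [7.52, -2.1, -0.0, 0.0, -0.0, 1.8] rows 1.6
(512, 147, 12, 82.2) -> [0.0, -0.0, 17.8, 0.0, 0.0, 0.0] rows 3.6
```

Emit:
{"name": "play_rows", "arguments": {"motion": [[[19.3, 9.5, 0, 0, 0, 16.1], [19.3, 9.5, 0, 0, 0, 16.1], [19.3, 9.5, 0, 0, 0, 16.1], [19.3, 9.5, 0, 0, 0, 16.1], [19.3, 9.5, 0, 0, 0, 16.1]]]}}

```text
time: 13.65
tool_pos: [544.5, -145.1, 183.4]
tcp_rot: [180.0, -0.1, 97.2]
ft_force: [0.5, -0.7, -1.5]
finger_gap: 14.7
grip_force: 58.8
```

Emit:
{"name": "play_rows", "arguments": {"motion": [[[22, 0.7, 0, 0, 0, 13], [22, 0.7, 0, 0, 0, 13], [22, 0.7, 0, 0, 0, 13], [22, 0.7, 0, 0, 0, 13], [22, 0.7, 0, 0, 0, 13]]]}}

```text
time: 14.15
tool_pos: [524.1, 73.0, 183.5]
tcp_rot: [180.0, -0.1, 84.1]
ft_force: [0.4, -0.4, -0.4]
finger_gap: 14.5
grip_force: 58.8
```

Emit:
{"name": "play_rows", "arguments": {"motion": [[[7.5, -2.1, 0, 0, 0, 1.8], [7.5, -2.1, 0, 0, 0, 1.8], [7.5, -2.1, 3, 0, 0, 1.8], [7.5, -2.1, 8, 0, 0, 1.8], [7.5, -2.1, 12, 0, 0, 1.8]]]}}

```text
time: 14.65
tool_pos: [511.7, 146.5, 61.8]
tcp_rot: [180.0, 0.0, 82.2]
ft_force: [-0.1, -0.2, -1.0]
finger_gap: 14.2
grip_force: 58.8
```

Emit:
{"name": "play_rows", "arguments": {"motion": [[[0, 0, 3, 0, 0, 0], [0, 0, 5.2, 0, 0, 0], [0, 0, 5.2, 0, 0, 0], [0, 0, 5.2, 0, 0, 0]]]}}

```text
time: 15.05
tool_pos: [511.9, 146.1, 11.1]
tcp_rot: [-180.0, 0.0, 82.2]
ft_force: [-0.9, -0.1, -0.9]
finger_gap: 14.4
grip_force: 76.0
```

Emit:
{"name": "play_rows", "arguments": {"motion": [[[0, 0, 0, 0, 0, 0], [0, 0, 0, 0, 0, 0], [0, 0, 0, 0, 0, 0], [0, 0, 0, 0, 0, 0]]], "jaw": 0.45}}

```text
time: 15.45
tool_pos: [511.9, 146.5, 11.5]
tcp_rot: [180.0, -0.0, 82.2]
ft_force: [0.4, -0.2, 0.4]
finger_gap: 38.3
grip_force: 0.0
```

Emit:
{"name": "play_rows", "arguments": {"motion": [[[0, 0, -3, 0, 0, 0], [0, 0, -8, 0, 0, 0], [0, 0, -13, 0, 0, 0], [0, 0, -18, 0, 0, 0], [0, 0, -22, 0, 0, 0]]]}}

```text
time: 15.95
tool_pos: [512.2, 146.6, 235.0]
tcp_rot: [179.8, -0.1, 82.2]
ft_force: [0.9, 0.0, -0.0]
finger_gap: 38.3
grip_force: 0.0
```

Emit:
{"name": "play_rows", "arguments": {"motion": [[[-12, 4, 0, 0, 0, 0], [-12, 4, 0, 0, 0, 0], [-12, 4, 0, 0, 0, 0], [-12, 4, 0, 0, 0, 0]]]}}

```text
time: 16.35
tool_pos: [535.4, 18.8, 231.5]
tcp_rot: [180.0, 0.1, 82.0]
ft_force: [0.0, 0.9, -0.2]
finger_gap: 38.4
grip_force: 0.0
```

Run:
```python
from h import *
wlook("w5",(0,120,60),(12,255,255),38)
plan([])
s=optics.snapshot("scene");pickle.dump(s,open("scene1.pkl","wb"))
s=optics.snapshot("top");pickle.dump(s,open("top1.pkl","wb"))
```

```text
w5 px [405.  76.] xy 628.8 128.9 size 62.4 34.7 long axis 83.3
at [535.1  20.7 231.3] [180.  -0.  82.] j [-3. -3. 96.  0. 87.  5.]
```

View pics/w5.png

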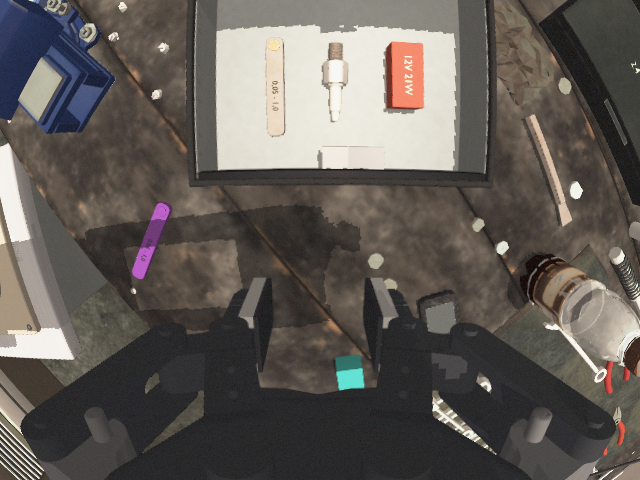

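All three kit items lie in the locker: gauge (275,87), plug (336,80), carton (405,76). Next is the hatch angle.

```bash
cat >> h.py <<'E'
C=np.array([572.5,138.]);YL=np.radians(-7.8);X_=np.array([np.cos(YL),np.sin(YL)]);Y_=np.array([-X_[1],X_[0]])
def loc(x,y,z): return np.r_[C+x*X_+y*Y_,z]
E
python3 - <<'E'
from h import *
t=pickle.load(open("top0.pkl","rb"));s=pickle.load(open("scene0.pkl","rb"))
print("seen top (227.5,184),(243.6,288.6); scene outer-left top corner (192,160), right (284,99)")
for d in(80,85,90,95,100,105,110):
    th=np.radians(d)
    f=lambda x,r,n:loc(x,100-r*np.cos(th)+n*np.sin(th),75+r*np.sin(th)+n*np.cos(th))
    print(d,[proj(c,f(x,212,0)).round().tolist() for c in(t,s) for x in(136,-136)])
p=loc(-85,100+60,340); q=loc(-85,100+60,245)
plan([(535,20,340,82.2),(*p,82.2),(*q,82.2)])
E
```

```text
seen top (227.5,184),(243.6,288.6); scene outer-left top corner (192,160), right (284,99)
80 [[245.0, 183.0], [260.0, 287.0], [293.0, 104.0], [202.0, 176.0]]
85 [[237.0, 183.0], [252.0, 288.0], [286.0, 100.0], [195.0, 171.0]]
90 [[230.0, 184.0], [243.0, 289.0], [279.0, 96.0], [188.0, 166.0]]
95 [[222.0, 185.0], [235.0, 291.0], [273.0, 94.0], [181.0, 163.0]]
100 [[215.0, 187.0], [227.0, 292.0], [266.0, 92.0], [174.0, 160.0]]
105 [[208.0, 189.0], [219.0, 294.0], [260.0, 91.0], [168.0, 157.0]]
110 [[201.0, 191.0], [212.0, 296.0], [255.0, 90.0], [163.0, 156.0]]
at [534.9  22.6 231.2] [-180.    -0.    82.2] j [-3. -3. 96.  0. 87.  5.]
(535, 20, 340, 82.2) -> [-0.25, 0.04, -10.88, -0.0, -0.0, -0.0] rows 2.2
(np.float64(510.000925149416), np.float64(308.0554781323468), np.float64(340.0), 82.2) -> [28.2, -6.39, -0.0, 0.0, 0.0, 0.0] rows 5.8
(np.float64(510.000925149416), np.float64(308.0554781323468), np.float64(245.0), 82.2) -> [0.0, -0.0, 9.5, 0.0, 0.0, 0.0] rows 1.9
```

Emit:
{"name": "play_rows", "arguments": {"motion": [[[0, 0, -5, 0, 0, 0], [0, 0, -10, 0, 0, 0], [0, 0, -11, 0, 0, 0], [0, 0, -11, 0, 0, 0]]], "jaw": 0}}

```text
time: 16.9
tool_pos: [536.2, 23.4, 344.5]
tcp_rot: [179.7, -0.0, 82.3]
ft_force: [-0.1, -0.3, -0.2]
finger_gap: -0.4
grip_force: 0.0
```

Emit:
{"name": "play_rows", "arguments": {"motion": [[[4.5, -1.1, 0, 0, 0, 0], [9, -2.2, 0, 0, 0, 0], [13, -3.2, 0, 0, 0, 0], [17, -4, 0, 0, 0, 0], [21.5, -5, 0, 0, 0, 0]]]}}

```text
time: 17.4
tool_pos: [513.3, 243.8, 338.6]
tcp_rot: [-179.8, 0.1, 82.2]
ft_force: [1.1, 0.0, -1.1]
finger_gap: 0.1
grip_force: 0.0
```

Emit:
{"name": "play_rows", "arguments": {"motion": [[[4.5, -1.1, 0, 0, 0, 0], [6.7, -1.4, 0, 0, 0, 0], [6.7, -1.4, 0, 0, 0, 0], [6.7, -1.4, 5, 0, 0, 0], [6.7, -1.4, 9.5, 0, 0, 0]]]}}

```text
time: 17.9
tool_pos: [509.7, 310.3, 244.4]
tcp_rot: [179.9, -0.0, 82.2]
ft_force: [1.1, -0.0, -1.5]
finger_gap: 0.3
grip_force: 0.0
```

Run:
```python
from h import *
import math
hz=loc(-85,100,75)
W=[]
for d in(90,82,74,66,58,50,42,34,26,18,12,7,4):
    th=math.radians(d); Y=-170*math.cos(th)+8*math.sin(th)+11; Z=75+170*math.sin(th)+8*math.cos(th)
    p=loc(-85,100+Y,Z); W.append((*p.round(1),82.2))
plan(W)
p0=sensors.sense()["tool_pos"]; print("local",(p0[:2]-C)@X_,(p0[:2]-C)@Y_)
```

```text
at [509.7 310.3 244.4] [179.9  -0.   82.2] j [26.  7. 85. -0. 89. 34.]
(np.float64(504.4), np.float64(267.4), np.float64(245.0), 82.2) -> [-4.32, 0.05, -0.06, 0.1, -0.0, 0.0] rows 0.9
(np.float64(501.2), np.float64(243.9), np.float64(244.5), 82.2) -> [-2.37, 0.0, 0.05, 0.0, 0.0, 0.0] rows 0.5
(np.float64(498.0), np.float64(220.7), np.float64(240.6), 82.2) -> [-2.34, -0.0, 0.39, 0.0, 0.0, 0.0] rows 0.5
(np.float64(495.0), np.float64(198.2), np.float64(233.6), 82.2) -> [-2.27, 0.01, 0.7, 0.0, 0.0, 0.0] rows 0.5
(np.float64(492.0), np.float64(177.0), np.float64(223.4), 82.2) -> [-2.14, -0.01, 1.02, 0.0, 0.0, 0.0] rows 0.5
(np.float64(489.4), np.float64(157.3), np.float64(210.4), 82.2) -> [-1.99, 0.01, 1.3, 0.0, 0.0, 0.0] rows 0.5
(np.float64(486.9), np.float64(139.6), np.float64(194.7), 82.2) -> [-1.79, -0.01, 1.57, 0.0, 0.0, 0.0] rows 0.5
(np.float64(484.8), np.float64(124.3), np.float64(176.7), 82.2) -> [-1.54, -0.0, 1.8, 0.0, 0.0, 0.0] rows 0.5
(np.float64(483.1), np.float64(111.6), np.float64(156.7), 82.2) -> [-1.28, 0.0, 2.0, 0.0, 0.0, 0.0] rows 0.5
(np.float64(481.7), np.float64(101.8), np.float64(135.1), 82.2) -> [-0.99, -0.01, 2.16, 0.0, 0.0, 0.0] rows 0.5
(np.float64(481.0), np.float64(96.4), np.float64(118.2), 82.2) -> [-0.54, 0.0, 1.69, 0.0, 0.0, 0.0] rows 0.4
(np.float64(480.6), np.float64(93.3), np.float64(103.7), 82.2) -> [-0.31, 0.0, 1.45, 0.0, 0.0, 0.0] rows 0.3
(np.float64(480.4), np.float64(92.0), np.float64(94.8), 82.2) -> [-0.13, -0.0, 0.89, 0.0, 0.0, 0.0] rows 0.2
local -85.56372222762009 162.20198621504457
```

Emit:
{"name": "play_rows", "arguments": {"motion": [[[-2, 0, 0, 0, 0, 0], [-3.5, 0, 0, 0, 0, 0], [-4.4, 0, 0, 0, 0, 0], [-5.5, 0, 0, 0, 0, 0], [-6.7, 0, 0, 0, 0, 0]]]}}

```text
time: 18.4
tool_pos: [501.3, 243.7, 247.4]
tcp_rot: [179.9, -0.1, 82.2]
ft_force: [0.4, 3.3, -2.1]
finger_gap: 0.0
grip_force: 1.7
```

Emit:
{"name": "play_rows", "arguments": {"motion": [[[-1.2, 0, 0.2, 0, 0, 0], [-2.3, 0, 0.4, 0, 0, 0], [-3.5, 0, 0.7, 0, 0, 0], [-4.6, 0, 1.1, 0, 0, 0]]]}}

```text
time: 18.8
tool_pos: [494.9, 197.2, 235.7]
tcp_rot: [179.9, -0.0, 82.2]
ft_force: [2.0, 1.2, 3.5]
finger_gap: -0.2
grip_force: 1.4
```

Emit:
{"name": "play_rows", "arguments": {"motion": [[[-1.1, 0, 0.5, 0, 0, 0], [-2.1, 0, 1, 0, 0, 0], [-3.1, 0, 1.6, 0, 0, 0], [-4.1, 0, 2.3, 0, 0, 0]]]}}

```text
time: 19.2
tool_pos: [489.0, 156.7, 211.7]
tcp_rot: [180.0, 0.0, 82.2]
ft_force: [1.5, 0.3, 3.3]
finger_gap: -0.1
grip_force: 1.1
```

Run:
```python
from h import *
st=sensors.sense();p0=st["tool_pos"]; print("local",(p0[:2]-C)@X_,(p0[:2]-C)@Y_,p0[2],st["ft_force"])
s=optics.snapshot("scene"); cv2.imwrite("pics/s2.png",s["pixels"][:,:,::-1])
```

```text
local -85.24561110162716 7.184482280365456 211.7362759429473 [1.53567237 0.34923603 3.26427367]
```

View pics/s2.png

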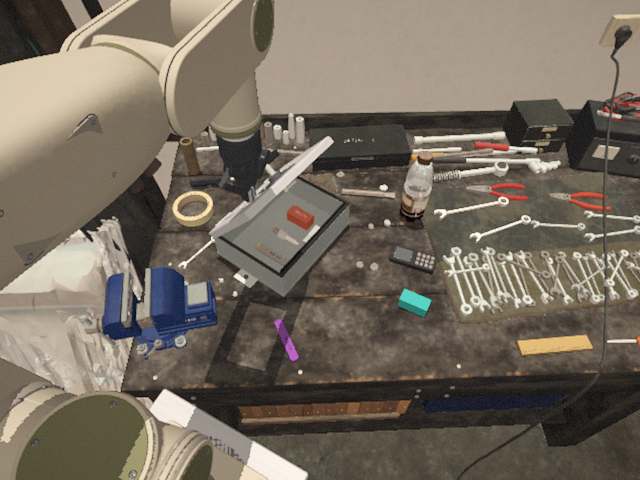

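The hatch is about half shut at (290,190), the fingers are pushing it, and the contents are still in place.

Emit:
{"name": "play_rows", "arguments": {"motion": [[[-1, 0, 0.8, 0, 0, 0], [-1.8, 0, 1.6, 0, 0, 0], [-2.6, 0, 2.5, 0, 0, 0], [-3.4, 0, 3.4, 0, 0, 0], [-4, 0, 4.4, 0, 0, 0]]]}}

```text
time: 19.75
tool_pos: [483.5, 117.2, 167.4]
tcp_rot: [-180.0, 0.0, 82.2]
ft_force: [0.5, -0.6, 3.1]
finger_gap: 0.1
grip_force: 0.7
```

Emit:
{"name": "play_rows", "arguments": {"motion": [[[-0.6, 0, 1, 0, 0, 0], [-1.1, 0, 2, 0, 0, 0], [-1.6, 0, 3.1, 0, 0, 0], [-1.9, 0, 4, 0, 0, 0], [-2.1, 0, 4.8, 0, 0, 0]]]}}

```text
time: 20.25
tool_pos: [480.5, 96.9, 119.3]
tcp_rot: [-180.0, 0.0, 82.2]
ft_force: [-0.3, -1.2, 1.6]
finger_gap: -0.1
grip_force: 0.5
```

Emit:
{"name": "play_rows", "arguments": {"motion": [[[-0.2, 0, 0.8, 0, 0, 0], [-0.4, 0, 1.5, 0, 0, 0], [-0.5, 0, 2, 0, 0, 0], [-0.5, 0, 2.4, 0, 0, 0]]]}}

```text
time: 20.65
tool_pos: [480.0, 92.1, 95.8]
tcp_rot: [-180.0, 0.0, 82.2]
ft_force: [0.6, -0.5, 0.4]
finger_gap: 0.0
grip_force: 0.4
```

Run:
```python
from h import *
st=sensors.sense();p0=st["tool_pos"]; print("local",(p0[:2]-C)@X_,(p0[:2]-C)@Y_,p0[2],st["ft_force"])
```

```text
local -85.43475182039383 -57.98998097230724 95.82624893454114 [ 0.61450595 -0.54164847  0.40921275]
```

Emit:
{"name": "play_rows", "arguments": {"motion": [[[-0.8, 0, 0.3, 0, 0, 0], [-0.8, 0, 0.6, 0, 0, 0], [-0.8, 0, 0.9, 0, 0, 0], [-0.8, 0, 1, 0, 0, 0]]]}}

```text
time: 21.05
tool_pos: [479.1, 83.8, 86.5]
tcp_rot: [180.0, 0.0, 82.2]
ft_force: [-2.1, -4.3, 6.6]
finger_gap: 0.2
grip_force: 3.1
```

Emit:
{"name": "play_rows", "arguments": {"motion": [[[0, 0, 0.15, 0, 0, 0], [0, 0, 0.3, 0, 0, 0], [0, 0, 0.3, 0, 0, 0]]]}}

```text
time: 21.35
tool_pos: [479.2, 83.7, 84.0]
tcp_rot: [180.0, 0.1, 82.2]
ft_force: [-3.4, -5.0, 6.8]
finger_gap: -0.1
grip_force: 3.5
```

Emit:
{"name": "play_rows", "arguments": {"motion": [[[0, 0, 0.15, 0, 0, 0], [0, 0, 0.25, 0, 0, 0], [0, 0, 0.25, 0, 0, 0]]]}}

```text
time: 21.65
tool_pos: [479.3, 83.7, 82.9]
tcp_rot: [180.0, 0.1, 82.2]
ft_force: [-10.4, -6.0, 20.0]
finger_gap: -0.0
grip_force: 10.3
```

Emit:
{"name": "play_rows", "arguments": {"motion": [[[0, 0, 0.1, 0, 0, 0], [0, 0, 0.2, 0, 0, 0], [0, 0, 0.2, 0, 0, 0]]]}}

```text
time: 21.95
tool_pos: [479.5, 83.7, 82.6]
tcp_rot: [180.0, 0.1, 82.2]
ft_force: [-19.8, -6.9, 37.3]
finger_gap: -0.1
grip_force: 18.8
```

Fully home: z stopped at 82.6 with 37 N up. Now I'll lift off and line up on the T-handle.

Emit:
{"name": "play_rows", "arguments": {"motion": [[[0, 0, -0.7, 0, 0, 0], [0, 0, -5, 0, 0, 0], [0, 0, -10, 0, 0, 0], [0, 0, -12, 0, 0, 0]]]}}

```text
time: 22.35
tool_pos: [481.1, 84.7, 204.1]
tcp_rot: [179.6, -0.1, 82.2]
ft_force: [0.4, -0.3, 0.6]
finger_gap: -0.0
grip_force: 0.0
```

Emit:
{"name": "play_rows", "arguments": {"motion": [[[0, 2, 0, 0, 0, -8.5], [0, 4, 0, 0, 0, -17], [0, 6, 0, 0, 0, -25.5], [0, 8, 0, 0, 0, -34], [0, 8, 0, 0, 0, -42.5]]], "jaw": 0.6}}

```text
time: 22.85
tool_pos: [559.9, 73.2, 198.5]
tcp_rot: [180.0, 0.0, 125.0]
ft_force: [0.1, 0.0, -0.9]
finger_gap: 51.2
grip_force: 0.0
```

Emit:
{"name": "play_rows", "arguments": {"motion": [[[0, 0, 0, 0, 0, -8.5], [0, 0, 0, 0, 0, -17], [0, 0, 0, 0, 0, -25.5], [0, 0, 0, 0, 0, -34], [0, 0, 0, 0, 0, -42.5]]]}}

```text
time: 23.35
tool_pos: [558.2, 73.7, 198.6]
tcp_rot: [180.0, -0.0, 167.5]
ft_force: [-0.9, -0.2, 0.4]
finger_gap: 51.1
grip_force: 0.0
```

Run:
```python
from h import *
p=loc(0,-55,0)
plan([(p[0],p[1],150,172.2),(p[0],p[1],108,172.2)])
s,st=None,sensors.sense(); s=optics.snapshot("wrist"); im=s["pixels"][:,:,::-1].copy()
for a,b in((42,7),(42,-7),(-42,-7),(-42,7)):
    uv=wproj(s,loc(a,-55+b,134),st); print(uv.round()); cv2.circle(im,tuple(int(v) for v in uv),3,(0,0,255),1)
cv2.imwrite("pics/w6.png",im)
```

```text
at [558.2  73.7 198.6] [180.   -0.  167.5] j [  2.   3.  94.   0.  84. -75.]
(np.float64(565.0356435161133), np.float64(83.5088687740706), 150, 172.2) -> [-0.46, 1.1, 4.86, 0.0, -0.0, -4.7] rows 1.0
(np.float64(565.0356435161133), np.float64(83.5088687740706), 108, 172.2) -> [0.0, -0.0, 4.2, 0.0, 0.0, 0.0] rows 0.8
[352. 320.]
[330. 322.]
[319. 189.]
[344. 187.]
```

View pics/w6.png

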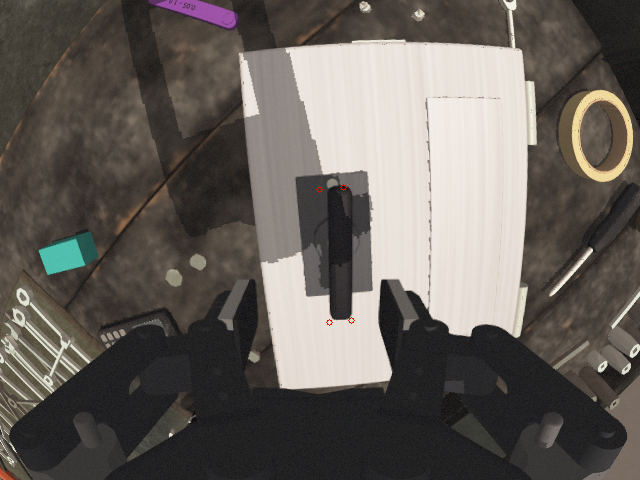

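The bar's ends are at (339,186) and (341,320), about 3° clockwise of the prediction and a few px to the right. The hatch looks flat and shut.

Run:
```python
from h import *
st=sensors.sense(); s=optics.snapshot("wrist")
a=wonz(s,(339,186),st,134);b=wonz(s,(341,320),st,134);d=a-b;p=(a+b)/2
print(p,np.linalg.norm(d),np.degrees(np.arctan2(d[1],d[0])), (p[:2]-C)@X_,(p[:2]-C)@Y_)
plan([(p[0],p[1],150,168.9),(p[0],p[1],108,168.9)])
```

```text
[564.26989077  85.94561255 134.        ] 84.21917010523613 170.0001820011542 -1.0893719594961022 -52.689725941078166
at [558.2  73.7 198.6] [180.   -0.  167.3] j [  2.   3.  94.   0.  84. -75.]
(np.float64(564.269890766159), np.float64(85.9456125479215), 150, 168.9) -> [-0.32, 1.33, 4.86, 0.0, -0.0, -1.6] rows 1.0
(np.float64(564.269890766159), np.float64(85.9456125479215), 108, 168.9) -> [0.0, -0.0, 4.2, 0.0, 0.0, 0.0] rows 0.8
```

Emit:
{"name": "play_rows", "arguments": {"motion": [[[-0.3, 1.3, 0, 0, 0, -2], [-0.3, 1.3, 3, 0, 0, -2], [-0.3, 1.3, 6, 0, 0, -2], [-0.3, 1.3, 9.1, 0, 0, -2], [-0.3, 1.3, 9.1, 0, 0, -2]]]}}

```text
time: 23.95
tool_pos: [560.6, 86.1, 102.6]
tcp_rot: [-179.9, -0.5, 169.1]
ft_force: [-1.1, 0.2, -0.4]
finger_gap: 51.3
grip_force: 0.0
```

Emit:
{"name": "play_rows", "arguments": {"motion": [[[0, 0, 0, 0, 0, 0], [0, 0, 0, 0, 0, 0], [0, 0, 0, 0, 0, 0], [0, 0, 0, 0, 0, 0]]], "jaw": 0, "squeeze": 25}}

```text
time: 24.35
tool_pos: [565.8, 85.7, 110.2]
tcp_rot: [179.9, 0.2, 169.2]
ft_force: [-0.2, 0.4, 5.4]
finger_gap: 13.9
grip_force: 29.1
```

Emit:
{"name": "play_rows", "arguments": {"motion": [[[0, 0, 0, 0, 0, 5], [0, 0, 0, 0, 0, 10], [0, 0, 0, 0, 0, 15], [0, 0, 0, 0, 0, 20], [0, 0, 0, 0, 0, 25]]]}}

```text
time: 24.85
tool_pos: [565.9, 86.0, 110.1]
tcp_rot: [179.8, 0.2, 144.0]
ft_force: [1.1, 2.7, 4.7]
finger_gap: 13.3
grip_force: 28.7
```

Emit:
{"name": "play_rows", "arguments": {"motion": [[[0, 0, 0, 0, 0, 5], [0, 0, 0, 0, 0, 10], [0, 0, 0, 0, 0, 15], [0, 0, 0, 0, 0, 20]]]}}

```text
time: 25.25
tool_pos: [566.2, 86.0, 109.9]
tcp_rot: [179.7, 0.1, 124.0]
ft_force: [5.4, 2.7, 0.4]
finger_gap: 13.2
grip_force: 27.7
```

```bash
python3 -c "
from h import *
s=sensors.sense();print(s['ft_force'],s['wrist_torque'],s['tool_pos'],s['tcp_rot'],s['finger_gap'])"
```

```text
[5.40154849 2.68769461 0.40686416] [ 0.18261772 -0.85022713  0.16604861] [566.16410275  86.04254395 109.88288706] [1.79722092e+02 1.19261053e-01 1.23975413e+02] 13.20951782167531
```

Emit:
{"name": "play_rows", "arguments": {"motion": [[[0, 0, 0.05, 0, 0, 5], [0, 0, 0.1, 0, 0, 10], [0, 0, 0.1, 0, 0, 15], [0, 0, 0.1, 0, 0, 20], [0, 0, 0.1, 0, 0, 25]]]}}

```text
time: 25.75
tool_pos: [566.4, 85.8, 108.5]
tcp_rot: [179.7, 0.0, 99.0]
ft_force: [7.4, 1.7, -4.1]
finger_gap: 13.4
grip_force: 27.1
```

Emit:
{"name": "play_rows", "arguments": {"motion": [[[0, 0, 0, 0, 0, 4], [0, 0, 0, 0, 0, 8], [0, 0, 0, 0, 0, 11], [0, 0, 0, 0, 0, 13], [0, 0, 0, 0, 0, 13]]]}}

```text
time: 26.25
tool_pos: [566.4, 85.6, 108.0]
tcp_rot: [179.7, -0.0, 86.1]
ft_force: [8.3, 1.3, -5.1]
finger_gap: 13.6
grip_force: 26.6
```

```bash
python3 -c "
from h import *
s=sensors.sense();print(s['ft_force'],s['wrist_torque'],s['tool_pos'],s['tcp_rot'],s['finger_gap'])"
```

```text
[ 8.26943704  1.29247652 -5.12635571] [ 0.16540555 -1.59820444  0.06128694] [566.42955601  85.59688247 108.03375674] [ 1.79682346e+02 -4.68477987e-02  8.60941726e+01] 13.622173175625937
```

Emit:
{"name": "play_rows", "arguments": {"motion": [[[0, 0, 0, 0, 0, 2], [0, 0, 0, 0, 0, 4], [0, 0, 0, 0, 0, 4]]]}}

```text
time: 26.55
tool_pos: [566.4, 85.6, 108.1]
tcp_rot: [179.7, -0.0, 82.2]
ft_force: [8.8, 1.0, -4.9]
finger_gap: 13.6
grip_force: 49.3
```

```bash
python3 -c "
from h import *
s=sensors.sense();print(s['ft_force'],s['wrist_torque'],s['tcp_rot'],s['finger_gap'])"
```

```text
[ 8.8437347   1.03252722 -4.90523228] [ 0.05757302 -1.52051752  1.27849322] [ 1.79685890e+02 -4.50651280e-02  8.21864389e+01] 13.621408076238051
```

The torque jumped to 1.28 N m, so the handle is on its stop. Releasing now.

Emit:
{"name": "play_rows", "arguments": {"motion": [[[0, 0, 0, 0, 0, 0], [0, 0, 0, 0, 0, 0], [0, 0, 0, 0, 0, 0], [0, 0, 0, 0, 0, 0]]], "jaw": 0.6}}

```text
time: 26.95
tool_pos: [564.0, 85.4, 106.9]
tcp_rot: [-180.0, 0.0, 82.2]
ft_force: [0.5, -0.1, 0.0]
finger_gap: 51.0
grip_force: 0.0
```

Emit:
{"name": "play_rows", "arguments": {"motion": [[[0, 0, -2, 0, 0, 0], [0, 0, -6, 0, 0, 0], [0, 0, -10, 0, 0, 0], [0, 0, -15, 0, 0, 0], [0, 0, -20, 0, 0, 0]]]}}

```text
time: 27.45
tool_pos: [563.4, 85.4, 308.2]
tcp_rot: [-179.9, 0.0, 82.2]
ft_force: [0.8, -0.3, -0.2]
finger_gap: 51.5
grip_force: 0.0
```

Emit:
{"name": "play_rows", "arguments": {"motion": [[[-4, 0, 0, 0, 0, 0], [-8, 0, 0, 0, 0, 0], [-8, 0, 0, 0, 0, 0], [-8, 0, 0, 0, 0, 0]]]}}

```text
time: 27.85
tool_pos: [553.0, 5.5, 306.8]
tcp_rot: [-180.0, -0.0, 82.1]
ft_force: [1.3, -0.5, -0.1]
finger_gap: 50.9
grip_force: 0.0
```

Run:
```python
from h import *
s=optics.snapshot("wrist"); cv2.imwrite("pics/w7.png",s["pixels"][:,:,::-1]); print(sensors.sense()["ft_force"])
```

```text
[-0.49913292  0.30794367 -0.10373806]
```

View pics/w7.png

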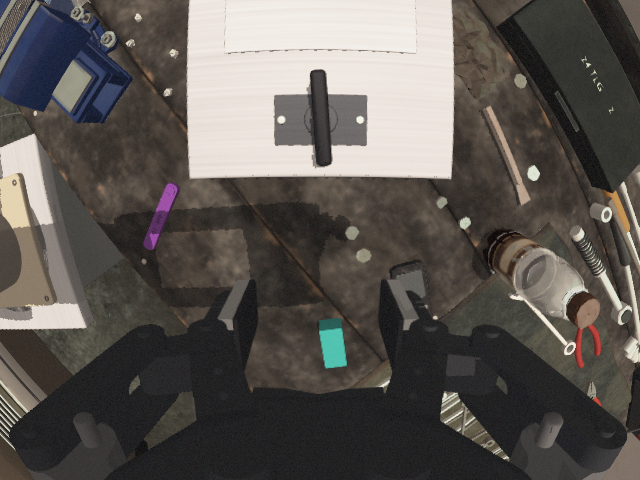

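The hatch is flat and shut, and the bar from (318,70) to (323,165) is nearly square to the hinge, matching the 1.5 rad stop.

```bash
python3 -c "
from bench import job
print(job.hand_in())"
```

```text
the job is handed in; nothing more can be done
None
```

I packed the carton, spark plug and feeler gauge into the locker (no black tape or grease tin was out). I then pressed the hatch fully home, turned the T-handle clockwise to its stop and handed the job in at about 28 s; no verdict came back.

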